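# Change a filter cassette under the brake

### The arm

A 7-joint arm with a two-finger parallel gripper is mounted at the origin on a cart in front of the work surface, level with it; the furniture and walls round the work are solid. World frame = base frame: x ahead of the robot, y to its left, z up, the work surface at z = 0. Lengths are in m, angles in rad, forces in N, time in s.
With the tool pointing down it reaches from about 0.35 to 0.9 m from the base axis. Payload 7.2 kg.
Tool frame: the origin (TCP) lies at the centre of the arm's flange, where the gripper is bolted on; the fingertips stand 173 mm ahead of it and the grasp point (between the pads) lies 155 mm ahead of it; z points along the fingers, y is the line along which they close (so a half turn about z gives the same grasp; the last joint's range is limited). The gripper opens to 85 mm and grips with 20 to 120 N. Pads are 22 mm wide; open, the fingers measure 114 mm over their backs; the gripper's body (76 mm by 85 mm) begins 54 mm behind the grasp point. The pads swing forward as they close: fully open they stand 13 mm farther back than shut.
Start: joints at [-1.255, 0.411, -0.013, 1.596, 0.006, 1.134, -0.082], TCP at [0.234, 0.58, 0.405] pointing down, gripper open.
Joint ranges: [-2.95, 2.95], [-0.29, 1.99], [-1.47, 1.44], [0.14, 2.54], [-1.03, 4.17], [0.13, 1.85], [-2.86, 2.86]. Speed limits (rad/s): [2.39, 2.39, 3.01, 3.01, 3.14, 3.14, 3.14].

### API

Orientations are given as a rotation vector (axis times angle).
In Python, from cell import robot gives the robot as it stands.
- The arm moves only by the shell command python3 -m creep 'ROWS' [OPENING] [FORCE]. ROWS is JSON, a list that holds one entry, the list of rows, each a list of 4 numbers: the shift along the tool's x, y, z in mm, then the turn about the tool's z in degrees. A call has 1 to 10 rows; each row shifts and turns the commanded pose from where the row before left it, along the tool's axes as they then stand; what a row does not reach is not made up. A row lasts 1/10 s, in which the tool goes at most 50 mm and 8.59 degrees, less where a joint would pass 70% of its speed; a pose out of reach is approached as far as the arm can. A call is refused whole if a number of a shift passes 50 or a number of a turn 8.59, either way. A call with a gripper value outside its range is refused whole. OPENING is the opening, from 0 (shut) to 1 (fully open), set as the call begins (- or left out, the last holds). The fingers move at their own pace and stop on an object; FORCE is the grip in N (left out, the last holds). Time passes only in rows, so rows that do not move let the fingers close. It gives the time, the measured TCP pose, the force, the opening and the grip force at its end, in the units of the state.
- robot.sense(): the state, without advancing time (a new reading comes with each control period).
- robot.snapshot(name): name is "scene" or "top" or "wrist"; returns the picture (480x640x3 uint8, red, green, blue); there is no depth.
- robot.camera_info(name): a dict with "fx", "fy", "cx", "cy" (pixels), "R" (3x3) and "t" (3): a world point X has camera coordinates R X + t. Camera axes: x right, y down, z forward; pixel columns grow to the right and rows downward; lengths in m; the calibration is good to about 2 mm. A picture is of the moment at which its call begins: read the wrist's pose just before it. camera_info takes no time and is no camera call; for the wrist camera it gives the pose at the moment of the call.
- robot.job_done(): hands the job in; it is judged then, once.
The state is a dict: "time_s": time; "joint_positions": joint angles; "qvel": joint speeds; "joint_efforts": joint torques, N m; "tool_pos": TCP position; "tcp_rot": TCP orientation; "ft_force": force on the tool from outside, world axes, zero at the start; "wrist_torque": the same for the moment, N m; "finger_gap": opening from 0.0 (shut) to 1.0 (fully open); "grasp_force": force on a finger pad.
Only numpy, scipy, OpenCV 4.12 (cv2) and the standard library are available. Lean on these libraries where they do the work, as an engineer would, in place of code of your own. Each camera call takes 0.05 s, during which the arm holds its last target. There are 200 camera calls.

### The job

Pull the filter station's brake lever over to its third notch and let it hold there, then push the white filter cassette into its slot until the latch lets go and it springs out, pull it free and set it down in the open metal tray. Once the cassette is in the tray, and not before, press the button on the end of the lever so that the brake goes fully off, and let go of everything. Do not knock over the bottles, the flask or the beaker.

Things in the scene. Friction and masses are not known exactly. Their poses are not given: they have to be found in the camera images.
- station: Filter station, fixed on the bench: grey base plate 125 x 180 x 14 mm. Origin under it on the bench; z up. Its own -x is its front, toward which lever and cassette lean. The brake lever swings in the plane y = -50 mm, the leaning cassette slot has its middle at y = +46 mm; between them a steel drum under 90 mm high.
- brake_lever (a joint): Lean of the brake lever from upright toward the station's front (rad): 0 = off, end stop 0.95. A spring (2 to 3 N at the grip) draws it back to 0; crossing a tooth takes about 5 N. A toothed sector holds it in notches at about 0.22, 0.44, 0.66 (third) and 0.88; it starts at 0 or in the first. The pawl drops in slowly: pull 0.02 to 0.06 past the notch, wait 0.5 s, let go; the lever sinks back into it.
- lever_pivot (a point): Centre of the lever's hinge, 55 mm above the bench; the hinge axis is the station's y axis. The steel sector with the inside teeth reaches to 86 mm from here, 20 to 28 mm beside the lever on its -y side.
- lever_grip (a point): Middle of the lever's round black rubber grip, on the lever's centre line, 132 mm from the pivot. The grip is 22 to 23 mm across and reaches from 95 to 158 mm from the pivot; the button above it ends 172 mm from the pivot.
- button_top (a point): Middle of the end face of the release button: a metal button 16 mm across that stands 14 mm out of the lever's end. It is pressed along the lever, toward the pivot.
- release_button (a joint): How far the release button is pressed (m): 0 out, 0.010 fully in; it frees the lever from 0.005 on. Fully in takes 5 N held, 8 to 10 N when pressed at 20 mm/s. It comes out slowly (half a second): pressed to 0.008 or more and then left quickly, it lets the lever fly back to 0 in about 0.2 s. The finger's friction may hold the lever until then. If it catches in a notch, press again.
- slot_mouth (a point): Middle of the slot's open upper end. The aluminium housing is 41 mm x 79 mm (station y) outside and leans 0.61 rad (35 degrees) from vertical toward the station's front: it points out along (-0.573, 0, 0.820) in the station's axes. A steel latch arm stands on its outer +y side, level with the mouth.
- cassette: White flat filter cassette with grey faces, 22 mm thick (own x; along (0.820, 0, 0.573) of the station), 60 wide (own y; station y), 85 long (own z, out of the slot), 0.1 to 0.16 kg. Origin: centre of its lower end. Small lug on its +y side 30 mm up. Latched, it stands 41 mm out of the slot and cannot be pulled out; sprung out, 54 mm, and then pulls free along the slot (31 mm still inside).
- cassette_top (a point): Middle of the cassette's outer end face (22 x 60 mm), the face to push on, along the slot's axis. Pushed in 7 mm or more (stop at 8 to 9 mm, spring 6 to 9 N) it is unlatched, and springs out 14 mm past the latched place once let go.
- cassette_mid (a point): Middle of the cassette's body, 42.5 mm from either end.
- ejector (a joint): Position of the spring plate under the cassette (m): about 0.001 when the cassette is latched, down to -0.008 when it is pushed in, +0.014 when it has sprung out.
- tray: Open square aluminium tray, 160 x 160 mm, 25 mm high, walls 4 mm, floor about 4 mm, 0.5 kg, loose on the bench. Origin at the centre of its underside. It stands in one of two places in front; a closed aluminium instrument box (133 x 205 x 66 mm) has the other.
- brown_bottle: Stoppered brown reagent bottle, 52 mm across, 97 mm high; origin at the centre of its base.
- clear_bottle: Stoppered clear reagent bottle, 46 mm across, 89 mm high; origin at the centre of its base.
- flask: Glass conical flask, 64 mm across, 114 mm high; origin at the centre of its base.
- beaker: Small glass beaker, 61 mm across, 69 mm high; origin at the centre of its base.

How it is judged:
By the outcome, as a careful person would: the job done as asked, in the order asked, and still so for the second after the job is handed in, with the robot touching nothing.
It also fails if it takes over 72 s, if anything falls off the work surface, if the arm or the gripper's body presses on something with over 40 N, if the wrist force passes 120 N, or if a joint passes its speed limit or range.

## Working session

There is one attempt and no reset: what is moved stays moved. The work goes in short steps, Python scripts to look and compute and a shell command to move; the robot and the scene stay as the last step left them, time stands still between calls to the robot, and variables do not carry over. Pictures are saved under pics/ and viewed, at most 10 in all, crops included, and the job is handed in when it is done.

```bash
ls; mkdir -p pics; python3 - <<'E'
from cell import robot
import cv2,numpy as np
np.set_printoptions(precision=4,suppress=True)
for n in("scene","top"):
    im=robot.snapshot(n); cv2.imwrite(f"pics/{n}0.png",im[:,:,::-1]); print(n,robot.camera_info(n))
s=robot.sense(); print(s)
E
```

```text
pics
scene {'fx': 560.5293841570384, 'fy': 560.5293841570384, 'cx': 319.0648852915557, 'cy': 236.05543525180826, 'R': array([[ 0.7218, -0.6916, -0.0261],
       [-0.3304, -0.3112, -0.891 ],
       [ 0.6081,  0.6518, -0.4532]]), 't': array([-0.2372,  0.3696,  1.2143])}
top {'fx': 461.1158506697944, 'fy': 461.1158506697944, 'cx': 318.3065381414156, 'cy': 246.1008379136427, 'R': array([[ 0.0228, -0.9997,  0.0124],
       [-0.9813, -0.0247, -0.191 ],
       [ 0.1912, -0.0078, -0.9815]]), 't': array([0.1453, 0.5152, 1.2356])}
{'time_s': 0.1, 'joint_positions': array([-1.2552,  0.4118, -0.0127,  1.5969,  0.0056,  1.1343, -0.0822]), 'qvel': array([-0.0001, -0.0009,  0.0007, -0.002 ,  0.0003, -0.0019, -0.0014]), 'joint_efforts': array([  0.0031, -60.1831,   0.6847, -30.0088,   0.0141,   0.0065,
        -0.    ]), 'tool_pos': array([0.234 , 0.5794, 0.4039]), 'tcp_rot': array([-0.5991, -3.0838,  0.0023]), 'ft_force': array([-0.8237, -0.0062,  0.3605]), 'wrist_torque': array([ 0.0576, -0.0084,  0.036 ]), 'grasp_force': 0.0, 'finger_gap': 0.9985241657105662}
```

View pics/scene0.png

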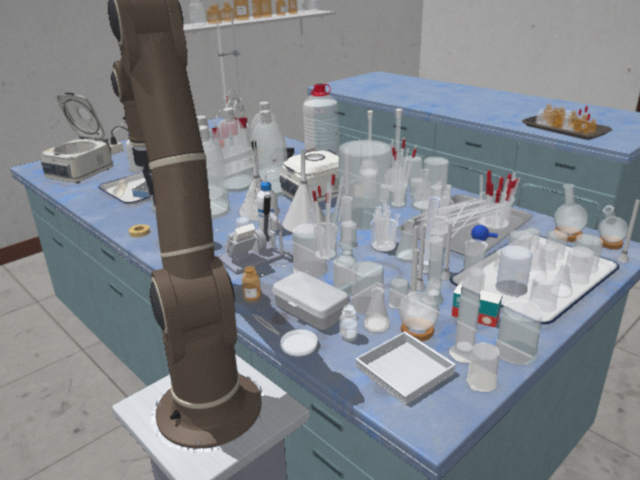

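View pics/top0.png

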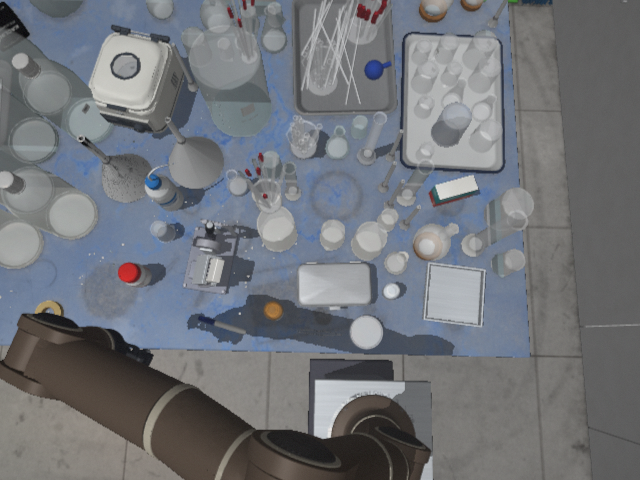

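```bash
python3 - <<'E'
import cv2,numpy as np
a=cv2.imread("pics/top0.png")[205:320,165:285]; b=cv2.imread("pics/scene0.png")[175:305,205:300]
a=cv2.resize(a,(480,460),interpolation=3); b=cv2.resize(b,(320,438),interpolation=3)
b=cv2.copyMakeBorder(b,0,22,0,0,0)
cv2.imwrite("pics/crop1.png",np.hstack([a,b]))
E
```

```text
(no output)
```

View pics/crop1.png

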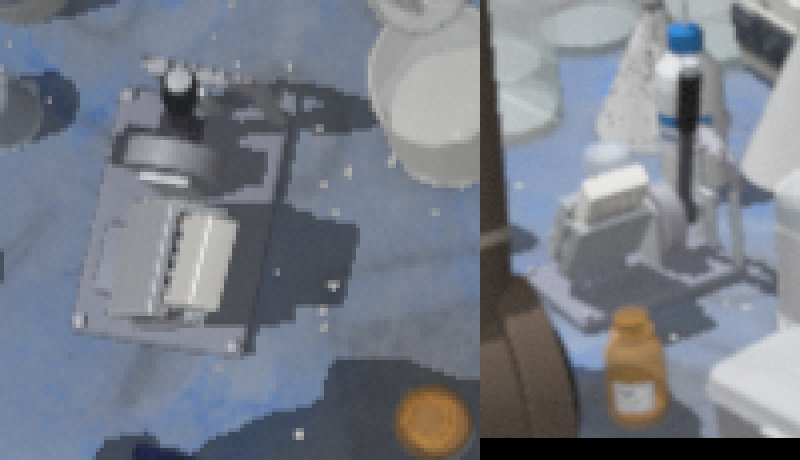

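```bash
cat > h.py <<'E'
from cell import robot
import cv2,numpy as np
from scipy.spatial.transform import Rotation as Ro
from scipy.optimize import least_squares
np.set_printoptions(precision=4,suppress=True)
def onz(c,uv,z):
    C=-c["R"].T@c["t"]; d=c["R"].T@np.array([(uv[0]-c["cx"])/c["fx"],(uv[1]-c["cy"])/c["fy"],1]); return C+d*(z-C[2])/d[2]
def proj(c,X):
    p=c["R"]@np.asarray(X)+c["t"]; return np.array([c["fx"]*p[0]/p[2]+c["cx"],c["fy"]*p[1]/p[2]+c["cy"]])
def tri(obs):  # [(cam,uv)...]
    f=lambda X:np.concatenate([proj(c,X)-uv for c,uv in obs])
    r=least_squares(f,[.5,.2,.1]); return r.x,np.abs(r.fun).max()
def st(P,X): # station pose (x,y,yaw) ; station pt->world
    c,s=np.cos(P[2]),np.sin(P[2]); X=np.asarray(X); return np.array([P[0]+c*X[0]-s*X[1],P[1]+s*X[0]+c*X[1],X[2]])
def info():
    s=robot.sense(); R=Ro.from_rotvec(s["tcp_rot"]).as_matrix()
    return s,R
E
python3 - <<'E'
from h import *
c=robot.camera_info("top")
for n,uv,z in [("TL",(196.2,228),.014),("BL",(184.5,286),.014),("BR",(225.8,293),.014),("TR",(237.5,227),.014),("lev",(210,225),.2),("casstop",(217,270),.15),
 ("tray1",(427.5,263),.025),("tray2",(485,267),.025),("tray3",(482,326),.025),("tray4",(424.5,320),.025),("brown",(274,311),.097),("clear",(391,290),.089),("beakerL",(276,235),0),("boxc",(335,284),.066),("bench bottom",(300,352),0)]: print(n,onz(c,uv,z))
s,R=info();print(R)
E
```

```text
TL [0.5624 0.5094 0.014 ]
BL [0.3949 0.5299 0.014 ]
BR [0.3781 0.4132 0.014 ]
TR [0.5684 0.3911 0.014 ]
lev [0.5283 0.427  0.2   ]
casstop [0.4238 0.4131 0.15  ]
tray1 [ 0.4753 -0.1522  0.025 ]
tray2 [ 0.4679 -0.3149  0.025 ]
tray3 [ 0.3032 -0.2989  0.025 ]
tray4 [ 0.3158 -0.1403  0.025 ]
brown [0.3271 0.2694 0.097 ]
clear [ 0.39   -0.0376  0.089 ]
beakerL [0.5508 0.2807 0.    ]
boxc [0.4049 0.1102 0.066 ]
bench bottom [0.2212 0.201  0.    ]
[[-0.9273  0.3744 -0.0004]
 [ 0.3744  0.9273 -0.0014]
 [-0.0001 -0.0015 -1.    ]]
```

```bash
python3 -m creep '[[[0,0,-8,8.39],[0,0,-8,8.39],[0,0,-8,8.39],[0,0,-8,8.39],[0,0,-8,8.39],[0,0,-8,8.39],[0,0,-8,8.39],[0,0,-8,8.39],[0,0,-8,8.39]]]' 0 60
python3 - <<'E'
from h import *
s,R=info(); print(s["tool_pos"],R)
im=robot.snapshot("wrist"); c=robot.camera_info("wrist"); print(c,-c["R"].T@c["t"]); cv2.imwrite("pics/w1.png",im[:,:,::-1])
E
```

```text
time_s: 1.0
tool_pos: [0.234, 0.5794, 0.4765]
tcp_rot: [2.368, 2.064, -0.001]
ft_force: [-0.1, -0.2, -0.1]
finger_gap: 0.002
grasp_force: 0.0
[0.234  0.5794 0.4765] [[ 0.1365  0.9906 -0.0003]
 [ 0.9906 -0.1365 -0.0009]
 [-0.0009 -0.0002 -1.    ]]
{'fx': 426.661263897888, 'fy': 426.661263897888, 'cx': 317.58338985023653, 'cy': 244.03412988081305, 'R': array([[ 0.9893, -0.1462, -0.0007],
       [-0.1399, -0.948 ,  0.2858],
       [-0.0424, -0.2826, -0.9583]]), 't': array([-0.1466,  0.525 ,  0.6238])} [0.2449 0.6526 0.4476]
```

View pics/w1.png

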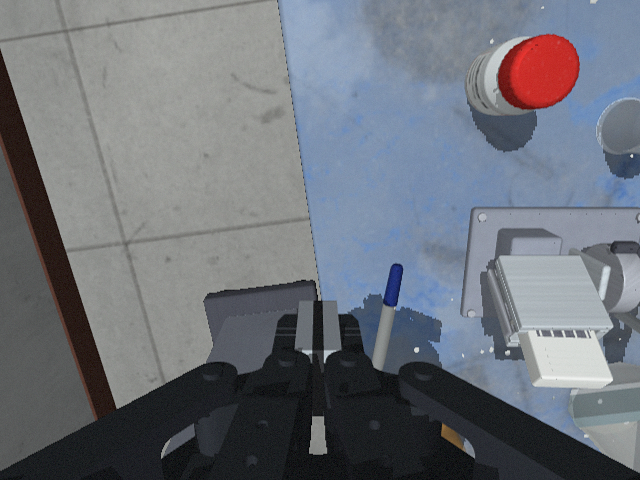

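```bash
python3 -m creep '[[[0,30,0,0],[4,45,0,0],[6,45,0,0],[6,45,0,0],[4,40,0,0],[0,15,0,0],[0,0,0,0],[0,0,0,0]]]'
python3 - <<'E'
from h import *
s,R=info(); print(s["tool_pos"])
im=robot.snapshot("wrist"); cv2.imwrite("pics/w2.png",im[:,:,::-1]); np.save("w2.npy",robot.camera_info("wrist"),allow_pickle=True)
E
```

```text
time_s: 1.85
tool_pos: [0.4537, 0.5711, 0.476]
tcp_rot: [-2.359, -2.073, 0.002]
ft_force: [-0.3, -0.3, 0.7]
finger_gap: 0.002
grasp_force: 0.0
[0.4537 0.5711 0.476 ]
```

View pics/w2.png

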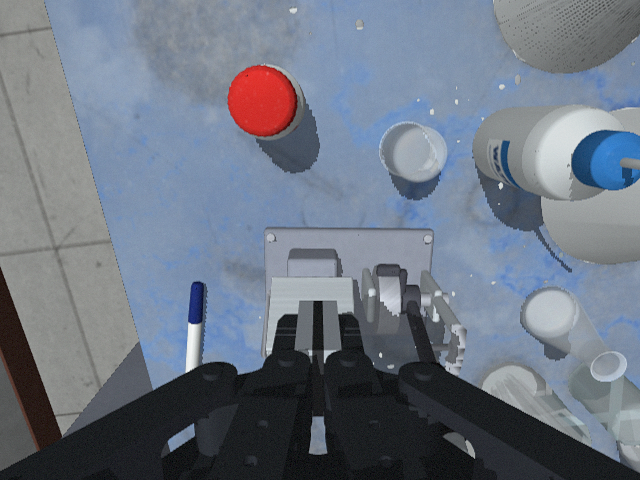

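```bash
python3 - <<'E'
from h import *
c2=np.load("w2.npy",allow_pickle=True).item()
c1={'fx':426.661,'fy':426.661,'cx':317.583,'cy':244.034,'R':np.array([[ 0.9893,-0.1462,-0.0007],[-0.1399,-0.948,0.2858],[-0.0424,-0.2826,-0.9583]]),'t':np.array([-0.1466,0.525,0.6238])}
np.save("w1.npy",c1,allow_pickle=True)
ct=robot.camera_info("top")
obs=[(c1,(470,208),(62.5,90)),(c1,(461,317),(-62.5,90)),(c2,(265,229),(62.5,90)),(c2,(433,229),(62.5,-90)),(ct,(196.2,228),(62.5,-90)),(ct,(184.5,286),(62.5,90)),(ct,(225.8,293),(-62.5,90))]
for c,uv,m in obs: print(m,onz(c,uv,.014))
f=lambda P:np.concatenate([onz(c,uv,.014)[:2]-st(P,(m[0]/1e3,m[1]/1e3,.014))[:2] for c,uv,m in obs])
r=least_squares(f,[.47,.46,1.44]);P=r.x;print(P,r.fun.reshape(-1,2)*1e3)
np.save("P.npy",P)
def ins(X):
    d=X-np.array([P[0],P[1],0]);c,s=np.cos(P[2]),np.sin(P[2]);return np.array([c*d[0]+s*d[1],-s*d[0]+c*d[1],d[2]])
# cassette top corners seen in w1 and top
for n,a,b in[("near front +y",(536,388),(205.5,280)),]:pass
# cassette top far edge (front, +y/-y) in w1: (537,388),(612,384); 
for zz in(.12,.14,.16,.18):
    print(zz,ins(onz(c1,(537,388),zz)),ins(onz(c1,(612,384),zz)),ins(onz(ct,(165+240/4,205+217/4),zz)),ins(onz(ct,(165+220/4,205+308/4),zz)), ins(onz(ct,(165+178/4,205+80/4),zz+.05)))
E
```

```text
(62.5, 90) [0.3874 0.5401 0.014 ]
(-62.5, 90) [0.3718 0.4171 0.014 ]
(62.5, 90) [0.3924 0.5399 0.014 ]
(62.5, -90) [0.5666 0.5174 0.014 ]
(62.5, -90) [0.5624 0.5094 0.014 ]
(62.5, 90) [0.3949 0.5299 0.014 ]
(-62.5, 90) [0.3781 0.4132 0.014 ]
[0.4709 0.4637 1.4387] [[-2.5563  2.664 ]
 [-1.6459  3.568 ]
 [ 2.4273  2.4674]
 [-1.7997  3.6578]
 [-5.9314 -4.3686]
 [ 4.936  -7.5957]
 [ 4.57   -0.3929]]
0.12 [-0.0768  0.0571  0.12  ] [-0.0736 -0.0089  0.12  ] [-0.0645  0.0059  0.12  ] [-0.0632  0.0663  0.12  ] [-0.0197 -0.0676  0.17  ]
0.14 [-0.0625  0.0688  0.14  ] [-0.0595  0.0068  0.14  ] [-0.0688  0.0085  0.14  ] [-0.0675  0.068   0.14  ] [-0.025  -0.0636  0.19  ]
0.16 [-0.0482  0.0805  0.16  ] [-0.0454  0.0226  0.16  ] [-0.0731  0.0112  0.16  ] [-0.0719  0.0696  0.16  ] [-0.0302 -0.0595  0.21  ]
0.18 [-0.0339  0.0922  0.18  ] [-0.0313  0.0383  0.18  ] [-0.0774  0.0139  0.18  ] [-0.0762  0.0713  0.18  ] [-0.0355 -0.0554  0.23  ]
```

```bash
python3 -m creep '[[[-35,35,-20,0],[-40,35,-20,0],[-35,20,-10,0],[0,0,0,0],[0,0,0,0]]]' && python3 - <<'E'
from h import *
im=robot.snapshot("wrist"); cv2.imwrite("pics/wA.png",im[:,:,::-1]); np.save("wA.npy",robot.camera_info("wrist"),allow_pickle=True)
E
python3 -m creep '[[[0,-45,0,0],[0,-50,0,0],[0,-50,0,0],[0,-45,0,0],[0,0,0,0],[0,0,0,0]]]' && python3 - <<'E'
from h import *
im=robot.snapshot("wrist"); cv2.imwrite("pics/wB.png",im[:,:,::-1]); np.save("wB.npy",robot.camera_info("wrist"),allow_pickle=True)
P=[.4697,.466,1.442]
ims=[]
for n in "AB":
    c=np.load(f"w{n}.npy",allow_pickle=True).item(); p=proj(c,st(P,(-.03,0,.08))); print(n,p)
    im=cv2.imread(f"pics/w{n}.png"); u=int(np.clip(p[0]-125,0,390)); v=int(np.clip(p[1]-150,0,180))
    print(u,v); ims.append(cv2.resize(im[v:v+300,u:u+250],(400,480),interpolation=3))
cv2.imwrite("pics/AB.png",np.hstack(ims))
E
```

```text
time_s: 2.4
tool_pos: [0.5231, 0.4576, 0.5243]
tcp_rot: [-2.36, -2.071, -0.003]
ft_force: [-0.0, 1.2, -0.1]
finger_gap: -0.002
grasp_force: 0.0
time_s: 3.05
tool_pos: [0.3326, 0.4843, 0.523]
tcp_rot: [-2.354, -2.079, 0.0]
ft_force: [0.9, -0.2, 0.2]
finger_gap: 0.0
grasp_force: 0.0
A [265.1258 225.5085]
140 75
B [454.8461 225.1347]
329 75
```

View pics/AB.png

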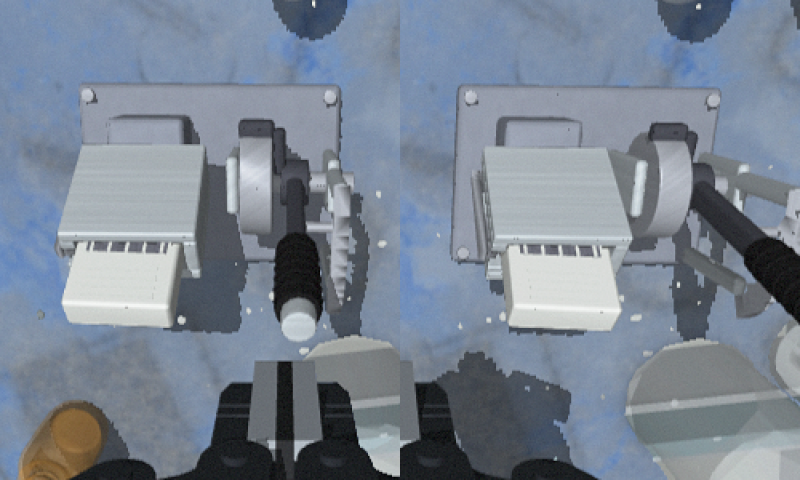

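```bash
cat >> h.py <<'E'
def ins(P,X):
    d=X-np.array([P[0],P[1],0]);c,s=np.cos(P[2]),np.sin(P[2]);return np.array([c*d[0]+s*d[1],-s*d[0]+c*d[1],d[2]])
def ony(P,c,uv,y): # ray with station plane y
    C=ins(P,-c["R"].T@c["t"]); q=ins(P,onz(c,uv,0)); return C+(q-C)*(y-C[1])/(q[1]-C[1])
E
python3 - <<'E'
from h import *
A=np.load("wA.npy",allow_pickle=True).item();B=np.load("wB.npy",allow_pickle=True).item()
a=lambda u,v:(A,np.array([140+u/1.6,75+v/1.6]));b=lambda u,v:(B,np.array([329+(u-400)/1.6,75+v/1.6]))
obs=[(*a(79,84),(62.5,90)),(*a(338,85),(62.5,-90)),(*b(458,86),(62.5,90)),(*b(720,88),(62.5,-90)),(*b(452,264),(-62.5,90))]
f=lambda P:np.concatenate([onz(c,uv,.014)[:2]-st(P,(m[0]/1e3,m[1]/1e3,.014))[:2] for c,uv,m in obs])
r=least_squares(f,[.47,.46,1.44]);P=r.x;print(P,r.fun.reshape(-1,2)*1e3);np.save("P.npy",P)
for n,p,q in [("cassL",a(63,322),b(507,327)),("cassR",a(173,328),b(616,331)),("housL",a(58,240),b(487,238)),("housR",a(194,248),b(628,243)),("piv top",a(295,165),b(703,168))]:
    X,e=tri([p,q]);print(n,ins(P,X),e)
print("button",ony(P,*a(298,323),-.05)); print("hinge",[ony(P,*a(295,v),-.05) for v in(165,178,190)])
print("grip hi/lo", ony(P,*a(297,305),-.05),ony(P,*a(293,235),-.05))
ct=robot.camera_info("top"); print("button top cam",ony(P,ct,(165+178/4,205+78/4),-.05))
s,R=info();print(s["tool_pos"],ins(P,s["tool_pos"]))
E
```

```text
[0.4723 0.4644 1.4444] [[ 0.7807  1.7588]
 [-3.8281  1.2294]
 [ 2.1484 -0.4472]
 [-0.5935 -1.7719]
 [ 1.4925 -0.7691]]
cassL [-0.0596  0.0713  0.1444] 1.6763574915393065
cassR [-0.0629  0.0114  0.1439] 1.042904804331215
housL [-0.019   0.0796  0.1148] 0.44149323712068167
housR [-0.0213  0.0012  0.121 ] 1.4013754589774408
piv top [ 0.0166 -0.0562  0.0758] 1.1598148356799811
button [ 0.0848 -0.05    0.5195]
hinge [array([ 0.0797, -0.05  ,  0.5294]), array([ 0.0804, -0.05  ,  0.5294]), array([ 0.081 , -0.05  ,  0.5293])]
grip hi/lo [ 0.085 -0.05   0.522] [ 0.0858 -0.05    0.5389]
button top cam [-0.043  -0.05    0.2549]
[0.3343 0.4836 0.5229] [0.0016 0.1393 0.5229]
```

```bash
python3 - <<'E'
import cv2,numpy as np
b=cv2.imread("pics/wB.png")[130:380,470:640]; a=cv2.imread("pics/top0.png")[210:260,185:235];s=cv2.imread("pics/scene0.png")[170:260,225:300]
s=cv2.copyMakeBorder(cv2.resize(s,(250,300),interpolation=3),0,200,0,0,0)
b=cv2.resize(b,(340,500),interpolation=3);a=cv2.copyMakeBorder(cv2.resize(a,(200,200),interpolation=3),0,300,0,0,0)
cv2.imwrite("pics/B2.png",np.hstack([b,a,s]))
E
```

```text
(no output)
```

View pics/B2.png

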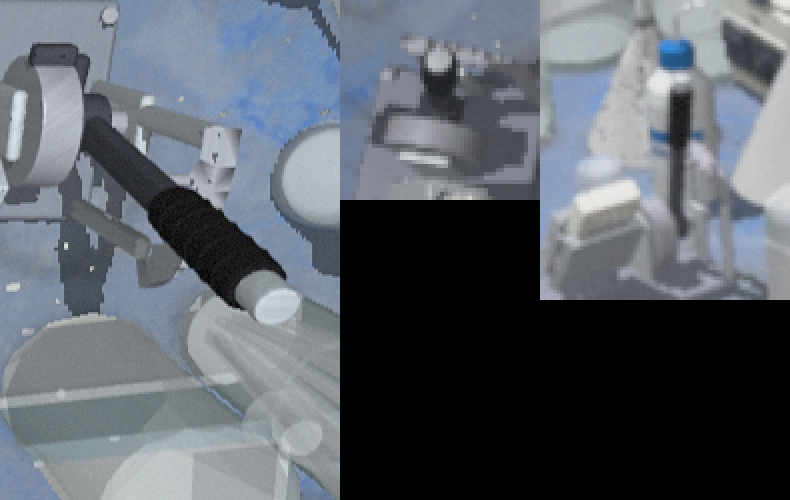

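```bash
python3 - <<'E'
from h import *
A=np.load("wA.npy",allow_pickle=True).item();B=np.load("wB.npy",allow_pickle=True).item();P=np.load("P.npy")
a=lambda u,v:(A,np.array([140+u/1.6,75+v/1.6]));b=lambda u,v:(B,np.array([470+u/2,130+v/2]))
X,e=tri([a(298,323),b(276,305)]);print("button",X,ins(P,X),e)
# fit lever: x pivot, lean, y offset using button & grip ends along axis
g=lambda q,r:st(P,(q[0]-r*np.sin(q[1]),q[2],.055+r*np.cos(q[1])))
ob=[(*a(298,323),.172),(*b(276,305),.172),(*b(257,290),.158),(*b(163,197),.095)]
f=lambda q:np.concatenate([proj(c,g(q,r))-uv for c,uv,r in ob])
r=least_squares(f,[0,.1,-.05]);print(r.x,r.fun)
E
```

```text
button [0.5236 0.4275 0.2248] [-0.0301 -0.0555  0.2248] 2.8303943450771385
[ 0.0028  0.2016 -0.0566] [ 1.5135  4.2283 -0.0532 -1.4269 -2.4697 -4.8488  1.128   1.8718]
```

```bash
cat >> h.py <<'E'
P=np.array([.4773,.4638,1.4444]); XP=.007
def go(S,tip=.173): # tool-frame shift (mm) to bring tip to station pt
    s,R=info(); d=st(P,S)+np.array([0,0,tip])-s["tool_pos"]; return R.T@d*1e3
def where(tip=.173):
    s,R=info(); return ins(P,s["tool_pos"])-np.array([0,0,tip]),s["ft_force"],s["time_s"]
E
python3 - <<'E'
from h import *
s,R=info(); print(R, np.arctan2(R[1,0],R[0,0])-P[2]); print(go((.04,-.05,.186)))
E
```

```text
[[ 0.1268  0.9919 -0.0001]
 [ 0.9919 -0.1268 -0.    ]
 [-0.0001 -0.0001 -1.    ]] -0.0007481184587643241
[ 38.5742 194.3266 163.8443]
```

```bash
python3 -m creep '[[[10,46,0,0],[10,46,0,0],[10,46,20,0],[8,46,40,0],[0,10,45,0],[0,0,40,0],[0,0,18,0],[0,0,0,0]]]' && python3 -c "
from h import *
print(where())"
```

```text
time_s: 3.9
tool_pos: [0.5237, 0.4934, 0.3631]
tcp_rot: [2.362, 2.069, -0.011]
ft_force: [-0.5, -0.1, 0.3]
finger_gap: -0.003
grasp_force: 0.0
(array([ 0.0352, -0.0423,  0.1901]), array([-0.4558, -0.0586,  0.3229]), 3.9)
```

```bash
python3 -m creep '[[[-8,0,0,0],[-8,0,0,0],[-6,0,0,0],[0,0,0,0],[0,0,0,0]]]' && python3 -c "
from h import *
print(where())"
```

```text
time_s: 4.4
tool_pos: [0.5206, 0.4723, 0.3692]
tcp_rot: [-2.362, -2.071, -0.003]
ft_force: [0.3, 0.9, -0.2]
finger_gap: 0.003
grasp_force: 0.0
(array([ 0.0139, -0.0418,  0.1962]), array([ 0.3462,  0.8573, -0.2068]), 4.4)
```

```bash
python3 -m creep '[[[0,4,5,0],[0,4,5,0],[-3,0,0,0],[-3,0,0,0],[0,0,0,0]]]' && python3 -c "
from h import *
print(where())"; for i in 1 2 3; do python3 -m creep '[[[-3,0,0,0],[0,0,0,0]]]' && python3 -c "
from h import *
print(where())"; done
```

```text
time_s: 4.9
tool_pos: [0.5278, 0.4649, 0.3579]
tcp_rot: [2.362, 2.07, -0.001]
ft_force: [0.4, -0.5, 0.6]
finger_gap: 0.002
grasp_force: 0.0
(array([ 0.0075, -0.05  ,  0.1849]), array([ 0.3689, -0.5482,  0.5765]), 4.9)
time_s: 5.1
tool_pos: [0.5273, 0.4621, 0.3582]
tcp_rot: [2.362, 2.071, 0.0]
ft_force: [0.6, -0.3, -0.0]
finger_gap: -0.003
grasp_force: 0.0
(array([ 0.0046, -0.0498,  0.1852]), array([ 0.5601, -0.2561, -0.0173]), 5.1)
time_s: 5.3
tool_pos: [0.5269, 0.4592, 0.3581]
tcp_rot: [2.362, 2.071, 0.0]
ft_force: [0.0, -0.2, -0.4]
finger_gap: 0.001
grasp_force: 0.0
(array([ 0.0016, -0.0498,  0.1851]), array([ 0.0187, -0.1775, -0.44  ]), 5.3)
time_s: 5.5
tool_pos: [0.5266, 0.4561, 0.358]
tcp_rot: [2.362, 2.071, -0.0]
ft_force: [-0.1, 0.8, -0.8]
finger_gap: -0.003
grasp_force: 0.0
(array([-0.0014, -0.0498,  0.185 ]), array([-0.1409,  0.8094, -0.8312]), 5.5)
```

```bash
for i in 1 2 3 4 5; do python3 -m creep '[[[-3,0,0,0],[0,0,0,0]]]' >/dev/null && python3 -c "
from h import *
print(where())"; done
```

```text
(array([-0.0043, -0.0498,  0.185 ]), array([ 0.0434, -0.5826,  0.0286]), 5.7)
(array([-0.0071, -0.0496,  0.185 ]), array([-0.1271,  1.8297,  0.1272]), 5.9)
(array([-0.0102, -0.0496,  0.185 ]), array([-1.3055,  0.9566, -1.1451]), 6.1)
(array([-0.013 , -0.0495,  0.185 ]), array([-0.7674,  2.0529, -1.1239]), 6.3)
(array([-0.0161, -0.0495,  0.185 ]), array([-0.1634,  3.4221, -0.8915]), 6.5)
```

```bash
python3 -m creep '[[[-4,0,1,0],[-4,0,1,0],[-4,0,1,0],[-4,0,1.5,0],[-4,0,2,0],[0,0,0,0]]]' >/dev/null && python3 -c "
from h import *
print(where())"; python3 -m creep '[[[-4,0,2,0],[-4,0,2.5,0],[-4,0,2.5,0],[-4,0,2.5,0],[-4,0,2.5,0],[0,0,0,0]]]' >/dev/null && python3 -c "
from h import *
print(where())"
```

```text
(array([-0.0373, -0.05  ,  0.1782]), array([-0.2299,  1.0135,  1.3765]), 7.1)
(array([-0.0571, -0.0498,  0.166 ]), array([0.6254, 0.4962, 1.0133]), 7.7)
```

```bash
for i in 1 2 3; do python3 -m creep '[[[-3,0,1,0],[0,0,0,0]]]' >/dev/null && python3 -c "
from h import *
print(where())"; done; python3 - <<'E'
from h import *
im=robot.snapshot("wrist");cv2.imwrite("pics/w5.png",im[:,:,::-1]);t=robot.snapshot("top")[:,:,::-1]; s=robot.snapshot("scene")[:,:,::-1]
cv2.imwrite("pics/w5m.png",np.hstack([im[100:400,200:500,::-1],cv2.resize(s[170:270,220:320],(300,300),interpolation=3)]))
E
```

```text
(array([-0.0593, -0.0494,  0.165 ]), array([0.5836, 0.8494, 1.346 ]), 7.9)
(array([-0.0621, -0.0492,  0.1642]), array([ 0.9364,  1.3323, -0.2412]), 8.1)
(array([-0.0652, -0.0493,  0.1632]), array([-1.3094,  1.6108,  0.64  ]), 8.3)
```

View pics/w5m.png

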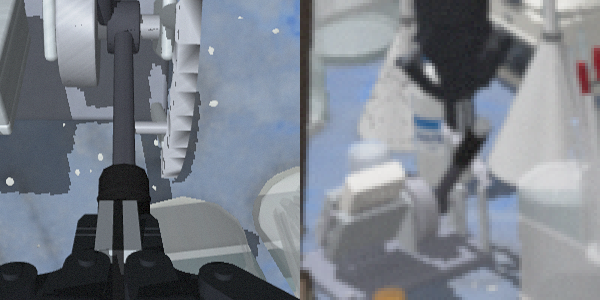

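```bash
python3 - <<'E'
from h import *
c=robot.camera_info("wrist")
def pt(th,r,xp,o): return st(P,(xp-r*np.sin(th)+o*np.cos(th),-.05,.055+r*np.cos(th)+o*np.sin(th)))
for xp in(.0,.004,.008):
    print(xp,[(th,proj(c,pt(th,.095,xp,.0113))[1].round(1)) for th in(.55,.6,.65,.7,.75,.8)], proj(c,st(P,(xp,-.05,.055))))
print("tip front edge",proj(c,st(P,where()[0]+[-.011,0,0])),proj(c,st(P,where()[0]+[.011,0,0])))
E
```

```text
0.0 [(0.55, np.float64(243.3)), (0.6, np.float64(251.9)), (0.65, np.float64(259.8)), (0.7, np.float64(266.9)), (0.75, np.float64(273.3)), (0.8, np.float64(279.0))] [318.4755 132.4898]
0.004 [(0.55, np.float64(233.7)), (0.6, np.float64(242.5)), (0.65, np.float64(250.6)), (0.7, np.float64(258.0)), (0.75, np.float64(264.6)), (0.8, np.float64(270.5))] [318.4402 125.2023]
0.008 [(0.55, np.float64(224.0)), (0.6, np.float64(233.0)), (0.65, np.float64(241.4)), (0.7, np.float64(249.0)), (0.75, np.float64(255.8)), (0.8, np.float64(261.9))] [318.4046 117.8452]
tip front edge [317.8826 350.95  ] [317.5544 297.1353]
```

```bash
python3 -m creep '[[[-2,0,0.5,0],[0,0,0,0],[0,0,0,0],[0,0,0,0],[0,0,0,0],[0,0,0,0],[0,0,0,0]]]' >/dev/null && python3 -c "
from h import *
print(where())"; for i in 1 2 3; do python3 -m creep '[[[3,0,-0.5,0],[0,0,0,0]]]' >/dev/null && python3 -c "
from h import *
print(where())"; done; python3 -m creep '[[[5,0,-10,0],[5,0,-20,0],[5,0,-30,0],[5,0,-30,0],[0,0,-10,0],[0,0,0,0]]]';python3 - <<'E'
from h import *
im=robot.snapshot("wrist");c=robot.camera_info("wrist");np.save("w6.npy",c,allow_pickle=True); s=robot.snapshot("scene")[:,:,::-1]
cv2.imwrite("pics/w6m.png",np.hstack([im[80:480,170:470,::-1],cv2.resize(s[170:270,220:320],(400,400),interpolation=3)]))
print(where())
E
```

```text
(array([-0.0669, -0.0493,  0.163 ]), array([0.1485, 1.5627, 1.2831]), 9.15)
(array([-0.0638, -0.0496,  0.1638]), array([-0.5073,  0.0689,  2.4749]), 9.35)
(array([-0.0606, -0.0496,  0.1642]), array([0.8376, 0.5164, 2.9716]), 9.55)
(array([-0.0578, -0.0492,  0.1641]), array([ 0.5247, -0.1808, -0.2156]), 9.75)
time_s: 10.35
tool_pos: [0.5219, 0.42, 0.4394]
tcp_rot: [-2.362, -2.071, -0.005]
ft_force: [0.1, -0.2, 0.1]
finger_gap: -0.001
grasp_force: 0.0
(array([-0.0383, -0.0493,  0.2635]), array([-0.1456, -0.0677, -1.3545]), 10.45)
```

View pics/w6m.png

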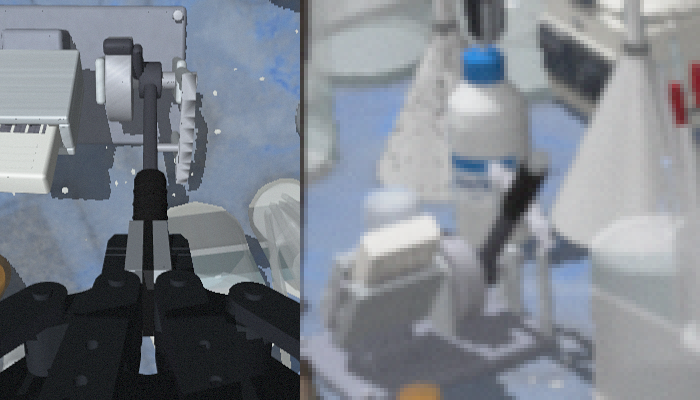

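```bash
python3 - <<'E'
from h import *
c=robot.camera_info("scene"); w=np.load("w6.npy",allow_pickle=True).item()
for uv in[(280,211.3),(267.5,239.5),(268,238)]: print(ony(P,c,uv,-.05))
def pt(th,r,xp,o): return st(P,(xp-r*np.sin(th)+o*np.cos(th),-.05,.055+r*np.cos(th)+o*np.sin(th)))
for xp in(.0,.004,.008):
    print(xp,[(th,proj(w,pt(th,.095,xp,.0113))[1].round(1)) for th in(.4,.44,.48,.6,.66,.72,.84,.9)], proj(w,st(P,(xp,-.05,.055))))
def q(p): return [proj(w,st(P,x)) for x in p]
print(q([(.0625,-.09,.014)]))
E
```

```text
[-0.1031 -0.05    0.1832]
[-0.0157 -0.05    0.0534]
[-0.0197 -0.05    0.0604]
0.0 [(0.4, np.float64(220.2)), (0.44, np.float64(225.4)), (0.48, np.float64(230.4)), (0.6, np.float64(244.0)), (0.66, np.float64(250.0)), (0.72, np.float64(255.5)), (0.84, np.float64(264.7)), (0.9, np.float64(268.4))] [317.948  162.1151]
0.004 [(0.4, np.float64(213.9)), (0.44, np.float64(219.2)), (0.48, np.float64(224.3)), (0.6, np.float64(238.1)), (0.66, np.float64(244.3)), (0.72, np.float64(249.8)), (0.84, np.float64(259.2)), (0.9, np.float64(263.1))] [317.9208 157.1254]
0.008 [(0.4, np.float64(207.6)), (0.44, np.float64(213.0)), (0.48, np.float64(218.1)), (0.6, np.float64(232.2)), (0.66, np.float64(238.4)), (0.72, np.float64(244.1)), (0.84, np.float64(253.7)), (0.9, np.float64(257.7))] [317.8935 152.1025]
[array([363.7841,  83.7676])]
```

```bash
python3 -m creep '[[[-5,-30,0,0],[-10,-35,10,0],[-10,-30,30,0],[-10,0,30,0],[0,0,20,0],[0,0,5,0],[0,0,0,0],[0,0,0,0]]]' && python3 -c "
from h import *
print(where(),go((-.075,.046,.163)))"
```

```text
time_s: 11.25
tool_pos: [0.4233, 0.3978, 0.3428]
tcp_rot: [2.362, 2.071, 0.001]
ft_force: [-0.6, 0.2, 0.2]
finger_gap: 0.001
grasp_force: 0.0
(array([-0.0723,  0.0453,  0.1698]), array([-0.6183,  0.1933,  0.2197]), 11.25) [-2.7125 -0.7193  6.836 ]
```

```bash
python3 -m creep '[[[-2.5,-0.5,7,0],[0,0,0,0]]]' >/dev/null; for i in 1 2 3 4 5 6; do python3 -m creep '[[[1.7,0,2.5,0],[0,0,0,0]]]' >/dev/null && python3 -c "
from h import *
print(where())"; done
```

```text
(array([-0.0731,  0.0462,  0.1599]), array([ 0.1509,  0.365 , -0.4923]), 11.65)
(array([-0.0714,  0.0463,  0.1572]), array([-0.5057,  0.3581, -0.4445]), 11.85)
(array([-0.0697,  0.0463,  0.1546]), array([-0.2022,  0.873 ,  0.0013]), 12.05)
(array([-0.068 ,  0.0463,  0.1521]), array([-0.1725, -0.9632, -0.202 ]), 12.25)
(array([-0.0664,  0.0462,  0.1496]), array([-0.6508,  0.0277, -0.4717]), 12.45)
(array([-0.0646,  0.0462,  0.1471]), array([ 0.5137, -0.2342, -0.2912]), 12.65)
```

```bash
for i in 1 2 3 4 5; do python3 -m creep '[[[1.7,0,2.5,0],[0,0,0,0]]]' >/dev/null && python3 -c "
from h import *
print(where())"; done
```

```text
(array([-0.063 ,  0.0462,  0.1446]), array([-0.2669, -0.3551,  0.693 ]), 12.85)
(array([-0.0616,  0.0456,  0.1425]), array([ 0.7004, -2.4239,  2.8193]), 13.05)
(array([-0.06  ,  0.0454,  0.1402]), array([ 1.3777, -2.4758,  4.7707]), 13.25)
(array([-0.0583,  0.0453,  0.1378]), array([ 1.9379, -3.4273,  6.3266]), 13.45)
(array([-0.0568,  0.045 ,  0.1357]), array([ 2.5339, -3.5421,  6.8437]), 13.65)
```

```bash
for i in 1 2; do python3 -m creep '[[[1.2,0,1.6,0],[0,0,0,0]]]' >/dev/null && python3 -c "
from h import *
print(where())"; done
```

```text
(array([-0.0564,  0.0443,  0.1354]), array([ -0.4016, -10.1456,  17.7952]), 13.85)
(array([-0.0562,  0.0438,  0.1351]), array([ -3.1193, -15.7451,  30.4628]), 14.05)
```

```bash
python3 -m creep '[[[-1.7,0,-2.5,0],[-3,0,-5,0],[-8,0,-12,0],[-15,0,-22,0],[-15,0,-22,0],[-5,0,-10,0],[0,0,0,0],[0,0,0,0]]]' 1 && python3 - <<'E'
from h import *
w=robot.snapshot("wrist")[:,:,::-1];s=robot.snapshot("scene")[:,:,::-1]
cv2.imwrite("pics/w7m.png",np.hstack([w[80:480,150:550],cv2.resize(s[170:270,220:320],(400,400),interpolation=3)]))
print(where())
c=robot.camera_info("wrist")
ax=np.array([-.573,0,.82]);q=np.array([.82,0,.573])
T=np.array([-.054,.046,.143])
for k in(0,.0125): print([proj(c,st(P,T+k*ax+a*q*.011+[0,b*.03,0]))-[150,80] for a in(-1,1) for b in(-1,1)])
E
```

```text
time_s: 14.85
tool_pos: [0.4182, 0.3694, 0.3779]
tcp_rot: [-2.361, -2.072, -0.0]
ft_force: [-0.6, 0.2, 0.6]
finger_gap: 1.001
grasp_force: 0.0
(array([-0.1011,  0.0468,  0.2041]), array([-0.1366, -0.234 , -0.8326]), 14.95)
[array([229.9919, 110.7538]), array([108.8602, 111.2819]), array([235.3144,  75.9915]), array([103.4074,  76.5982])]
[array([232.4046, 129.2897]), array([106.6584, 129.8219]), array([238.1725,  94.7981]), array([100.7749,  95.4122])]
```

View pics/w7m.png

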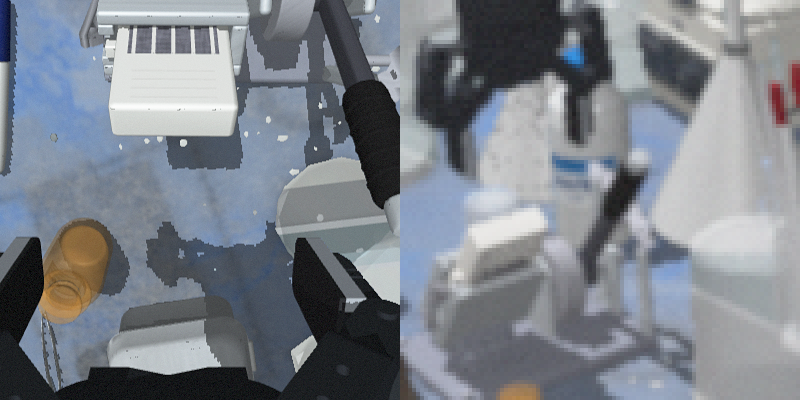

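```bash
python3 -m creep '[[[6,1,14,0],[10,1,18,0],[10,0,18,0],[10,0,18,0],[8,0,12,0],[2,0,2,0],[0,0,0,0],[0,0,0,0]]]' && python3 -c "
from h import *
print(where(),go((-.055,.0445,.122)))"
```

```text
time_s: 15.75
tool_pos: [0.4269, 0.4139, 0.2967]
tcp_rot: [2.362, 2.071, 0.001]
ft_force: [0.6, 0.1, 0.3]
finger_gap: 1.0
grasp_force: 0.0
(array([-0.0558,  0.0437,  0.1237]), array([0.5734, 0.0784, 0.2997]), 15.75) [ 0.8145 -0.7927  1.6862]
```

Close, gripping gently, and check.

```bash
python3 -m creep '[[[0,-0.5,1.5,0],[0,0,0,0],[0,0,0,0],[0,0,0,0],[0,0,0,0],[0,0,0,0],[0,0,0,0],[0,0,0,0]]]' 0.3 50
```

```text
time_s: 16.55
tool_pos: [0.4262, 0.4144, 0.295]
tcp_rot: [-2.362, -2.071, -0.001]
ft_force: [0.8, -0.1, 4.9]
finger_gap: 0.695
grasp_force: 55.2
```

```bash
python3 -m creep '[[[-1.1,0,-1.6,0],[-2.3,0,-3.3,0],[-3.4,0,-4.9,0],[-3.4,0,-4.9,0],[-3.4,0,-4.9,0],[0,0,0,0]]]' && python3 -m creep '[[[-4.6,0,-6.6,0],[-5.7,0,-8.2,0],[-5.7,0,-8.2,0],[-5.7,0,-8.2,0],[0,0,-15,0],[0,0,-20,0],[0,0,-20,0],[0,0,0,0]]]' && python3 -c "
from h import *
print(where())"
```

```text
time_s: 17.15
tool_pos: [0.4245, 0.3998, 0.3151]
tcp_rot: [2.363, 2.07, 0.0]
ft_force: [0.7, 0.3, 0.3]
finger_gap: 0.695
grasp_force: 54.8
time_s: 17.95
tool_pos: [0.4222, 0.379, 0.4037]
tcp_rot: [-2.362, -2.07, -0.008]
ft_force: [-0.3, 0.2, -1.6]
finger_gap: 0.691
grasp_force: 54.7
(array([-0.0911,  0.044 ,  0.2307]), array([-0.2768,  0.2268, -1.5685]), 17.95)
```

```bash
python3 -m creep '[[[-10,1,-10,0],[-25,2,-10,0],[-40,3,0,0],[-45,3,0,0],[-45,3,0,0],[-45,3,0,0],[-45,3,0,0],[-45,3,0,0],[-45,3,0,0],[-45,3,0,0]]]' && python3 - <<'E'
from h import *
s,R=info(); print(R.T@(np.array([.391,-.220,.404])-s["tool_pos"])*1e3, s["joint_positions"])
E
```

```text
time_s: 18.95
tool_pos: [0.396, -0.0135, 0.4202]
tcp_rot: [-2.362, -2.07, 0.0]
ft_force: [1.1, -0.2, -1.5]
finger_gap: 0.691
grasp_force: 54.7
[-205.3833   22.1171   16.0985] [-0.6971 -0.0438  0.6029  2.1131  0.0276  1.0655 -0.2393]
```

```bash
python3 -m creep '[[[-45,4,0,0],[-45,4,0,0],[-45,4,0,0],[-40,4,0,0],[-22,3,0,0],[-8,3,0,0],[0,0,0,0],[0,0,0,0]]]' && python3 - <<'E'
from h import *
s,R=info(); print(R.T@(np.array([.391,-.220,.235])-s["tool_pos"])*1e3, s["joint_positions"])
E
```

```text
time_s: 19.75
tool_pos: [0.3917, -0.2169, 0.4201]
tcp_rot: [-2.362, -2.07, 0.001]
ft_force: [0.5, -0.3, -1.0]
finger_gap: 0.692
grasp_force: 54.7
[ -3.2974  -0.0436 185.0909] [-0.4234  0.0888  0.8958  2.0234 -0.0793  1.0655  0.3775]
```

```bash
python3 -m creep '[[[-1,0,20,0],[-1,0,35,0],[-1,0,40,0],[0,0,40,0],[0,0,30,0],[0,0,15,0],[0,0,3,0],[0,0,0,0],[0,0,0,0]]]' ; for i in 1 2 3 4; do python3 -m creep '[[[0,0,3,0],[0,0,0,0]]]'|egrep 'tool_pos|ft'; done
```

```text
time_s: 20.65
tool_pos: [0.3924, -0.2199, 0.2384]
tcp_rot: [2.361, 2.071, 0.002]
ft_force: [-0.3, -0.3, -0.7]
finger_gap: 0.688
grasp_force: 54.6
tool_pos: [0.3923, -0.2199, 0.235]
ft_force: [0.9, 0.4, -1.0]
tool_pos: [0.392, -0.2199, 0.2314]
ft_force: [0.1, -0.1, -1.8]
tool_pos: [0.3919, -0.22, 0.2282]
ft_force: [0.3, 0.5, -0.5]
tool_pos: [0.3919, -0.22, 0.2252]
ft_force: [0.2, 0.2, -2.3]
```

```bash
for i in 1 2 3 4; do python3 -m creep '[[[0,0,2,0],[0,0,0,0]]]'|egrep 'tool_pos|ft'; done
```

```text
tool_pos: [0.3919, -0.2207, 0.224]
ft_force: [-3.2, -0.6, 10.3]
tool_pos: [0.3919, -0.2219, 0.2229]
ft_force: [-5.3, -4.0, 22.7]
tool_pos: [0.3919, -0.223, 0.2214]
ft_force: [-8.1, -8.5, 27.7]
tool_pos: [0.3916, -0.2241, 0.2198]
ft_force: [-11.0, -10.3, 34.9]
```

```bash
python3 -m creep '[[[0,0,-5,0],[0,0,0,0],[0,0,0,0]]]'|egrep 'tool_pos|ft';  python3 -m creep '[[[0,0,0,0],[0,0,0,0],[0,0,0,0],[0,0,0,0],[0,0,0,0],[0,0,0,0],[0,0,0,0]]]' 1; python3 -m creep '[[[0,0,-20,0],[0,0,-40,0],[0,0,-45,0],[0,0,-45,0],[15,0,-40,0],[40,0,-20,0],[45,0,0,0],[45,0,0,0],[45,0,0,0]]]' 0 60; python3 -m creep '[[[45,0,0,0],[45,0,0,0],[20,0,0,0],[0,0,0,0],[0,0,0,0]]]'; python3 - <<'E'
from h import *
a=cv2.imread("pics/top0.png")[:,:,::-1].astype(int);b=robot.snapshot("top");cv2.imwrite("pics/top2.png",b[:,:,::-1])
c=robot.camera_info("top");d=np.abs(a-b.astype(int)).sum(2)>60
sub=np.zeros_like(d);sub[255:335,415:495]=1;d&=sub
n,l,stt,cen=cv2.connectedComponentsWithStats(d.astype(np.uint8))
for i in range(1,n):
    if stt[i,4]>8: print(stt[i],cen[i],onz(c,cen[i],.015), b[l==i].mean(0),a[l==i].mean(0))
v,u=np.nonzero(d);
if len(u): r=cv2.minAreaRect(np.c_[u,v].astype(np.float32));print(r,[onz(c,p,.02)[:2] for p in cv2.boxPoints(r)])
E
```

```text
tool_pos: [0.3921, -0.2197, 0.2224]
ft_force: [-0.7, 0.1, -0.6]
time_s: 23.25
tool_pos: [0.392, -0.22, 0.2225]
tcp_rot: [-2.362, -2.071, -0.0]
ft_force: [-0.2, -0.2, 1.1]
finger_gap: 1.004
grasp_force: 0.0
time_s: 24.15
tool_pos: [0.4164, -0.0301, 0.4331]
tcp_rot: [-2.362, -2.071, -0.003]
ft_force: [2.4, 0.4, 0.1]
finger_gap: 0.001
grasp_force: 0.0
time_s: 24.65
tool_pos: [0.431, 0.077, 0.4324]
tcp_rot: [2.361, 2.072, -0.001]
ft_force: [-0.2, -0.6, 1.3]
finger_gap: -0.0
grasp_force: 0.0
[ 415  255   80   80 4611] [450.694  297.1746] [ 0.3813 -0.2179  0.015 ] [88.1826 87.7552 89.2199] [146.854  154.5352 165.6309]
((454.5, 294.5), (79.0, 79.0), 90.0) [array([ 0.4983, -0.1183]), array([ 0.5039, -0.3441]), array([ 0.2823, -0.333 ]), array([ 0.2773, -0.1145])]
```

```bash
python3 - <<'E'
from h import *
print(go((-.135,-.05,.235)))
E
```

```text
[255.4595  45.6397  24.3238]
```

```bash
python3 -m creep '[[[25,5,0,0],[40,7,0,0],[45,7,0,0],[45,7,0,0],[45,7,0,0],[35,7,8,0],[15,5,12,0],[5,0,5,0],[0,0,0,0],[0,0,0,0]]]'; python3 - <<'E'
from h import *
print(go((-.135,-.05,.235)))
a=cv2.imread("pics/top0.png")[:,:,::-1].astype(int);b=robot.snapshot("top");cv2.imwrite("pics/top3.png",b[:,:,::-1])
g=b[258:332:3,420:492:3].astype(int); print(g.mean(2).astype(int)); print((g[:,:,0]-g[:,:,2]))
s=robot.snapshot("scene");cv2.imwrite("pics/scene3.png",s[:,:,::-1])
E
```

```text
time_s: 25.7
tool_pos: [0.5094, 0.3223, 0.4081]
tcp_rot: [2.364, 2.068, -0.0]
ft_force: [-0.2, 0.1, 0.4]
finger_gap: -0.002
grasp_force: 0.0
[1.2943 0.2986 0.1259]
[[ 92  90 115 126 122 139 152 143 127 131 130 127 130 130 132 133 130 127
  128 129 131 130 133 132]
 [128 127 126 132 124 131 127 133 130 131 132 131 127 133 131 132 135 133
  132 133 135 132 132 130]
 [136 134 128 171 146 168 181 193 166 149 154 128 125 129 132 134 134 134
  133 133 136 135 132 126]
 [134 136 120 142 187 186 189 173 164 150 134 123 151 172 182 187 167 159
  153 133 130 135 131 128]
 [137 138 120 119 184 185 184 184 186 187 187 188 186 188 189 176 158 149
  128 127 171 178 133 128]
 [138 141 127 121 186 186 185 184 184 186 184 184 186 186 188 190 189 191
  192 189 177 140  94 132]
 [140 139 127 112 188 186 188 188 187 185 185 185 186 187 187 188 187 188
  189 190 169 148 132 134]
 [138 137 136 115 186 187 189 187 188 187 186 187 188 188 190 190 188 188
  187 186 156 177 134 134]
 [ 92 138 154 129 187 184 185 151 220 192 190 176 165 189 189 190 188 189
  187 186 140 172 133 134]
 [ 81  92 162 131 188 189 1
[... 3415 characters left out ...]
-5  -4  -5  -4  -7  -7  -9  -9  -9 -10 -12 -10  -9 -11  -9  -9  -9
  -10 -10  -5 -19 -33 -30]
 [-19  -5  -6  -5  -6  -6  -5  -9 -11 -11  -9  -9 -10  -9 -10 -10 -11  -9
   -9  -9  -7 -19 -32 -30]
 [-22  -3  -6  -5  -5  -7  -7  -7 -10  -9 -10 -10  -9 -10 -10  -9 -10 -10
  -11  -9  -6 -30 -34 -31]
 [-20 -26 -26 -20 -20 -13 -11  -7  -6  -5  -8  -6  -9  -7  -9 -10 -10  -9
  -11 -10  -6 -30 -34 -32]
 [-22 -25 -24 -26 -29 -31 -32 -22 -14 -13 -11  -9 -20 -13 -12 -11  -8  -8
   -6  -9  -7 -24 -32 -33]
 [-15 -17 -18 -24 -29 -31 -26 -27 -18 -12 -12 -13 -14 -25 -28 -39 -40 -38
  -31 -19 -17 -30 -28 -34]
 [-16 -14 -19 -26 -26 -29 -27 -23 -19 -17 -13 -13 -15 -17 -35 -42 -44 -29
  -28 -28 -26 -29 -30 -35]]
```

```bash
python3 -m creep '[[[6,0,15,0],[3,0,12,0],[0,0,0,0],[0,0,0,0]]]' >/dev/null; python3 -c "
from h import *
print(where())"; for i in 1 2 3 4 5; do python3 -m creep '[[[1.5,0,2,0],[0,0,0,0]]]' >/dev/null && python3 -c "
from h import *
print(where())"; done
```

```text
(array([-0.1253, -0.0489,  0.2068]), array([-0.1913, -0.6533, -0.9401]), 26.2)
(array([-0.1237, -0.0492,  0.2056]), array([0.9681, 0.3744, 0.0623]), 26.4)
(array([-0.1221, -0.0491,  0.2035]), array([ 0.6403, -0.1717, -0.5653]), 26.6)
(array([-0.1206, -0.049 ,  0.2013]), array([-0.4066, -1.0512, -0.8157]), 26.8)
(array([-0.1192, -0.049 ,  0.1992]), array([ 0.1683, -0.2157,  0.1287]), 27.0)
(array([-0.1176, -0.049 ,  0.1973]), array([-0.7948,  1.3849, -0.0173]), 27.2)
```

```bash
for i in 1 2 3 4 5; do python3 -m creep '[[[1.3,0,1.6,0],[0,0,0,0]]]' >/dev/null && python3 -c "
from h import *
print(where())"; done
```

```text
(array([-0.1164, -0.0491,  0.1957]), array([-0.5606, -0.916 , -0.106 ]), 27.4)
(array([-0.1151, -0.0491,  0.1941]), array([ 0.2447, -0.3925,  0.3374]), 27.6)
(array([-0.1138, -0.0491,  0.1925]), array([-0.0901, -0.6206,  0.7176]), 27.8)
(array([-0.1125, -0.0491,  0.1909]), array([0.6397, 0.4496, 0.0499]), 28.0)
(array([-0.1116, -0.0493,  0.1897]), array([-1.0268, -0.6536,  1.7951]), 28.2)
```

```bash
for i in 1 2 3; do python3 -m creep '[[[1.3,0,1.6,0],[0,0,0,0]]]' >/dev/null && python3 -c "
from h import *
print(where())"; done
```

```text
(array([-0.1099, -0.0492,  0.1882]), array([-0.5367, -1.1144,  3.2503]), 28.4)
(array([-0.1086, -0.0493,  0.1865]), array([-0.4871, -1.1539,  2.8565]), 28.6)
(array([-0.1073, -0.0493,  0.1848]), array([-0.3577, -0.9124,  3.4273]), 28.8)
```

```bash
for i in 1 2; do python3 -m creep '[[[1.3,0,1.6,0],[0,0,0,0]]]' >/dev/null && python3 -c "
from h import *
print(where())"; done;  python3 -m creep '[[[0.9,0,1.1,0],[-30,0,-40,0],[-25,0,-30,0],[0,0,-10,0],[0,0,0,0],[0,0,0,0],[0,0,0,0]]]' && python3 - <<'E'
from h import *
print(where())
a=cv2.imread("pics/scene3.png")[:,:,::-1];s=robot.snapshot("scene");t=robot.snapshot("top");t0=cv2.imread("pics/top0.png")[:,:,::-1]
cv2.imwrite("pics/scene4.png",s[:,:,::-1]);cv2.imwrite("pics/top4.png",t[:,:,::-1])
c=robot.camera_info("scene")
for th in(0,.22,.44,.66):
    # dark fraction along grip
    out=[]
    for r in(.105,.115,.125,.135,.145):
        u,v=np.round(proj(c,st(P,(.002-r*np.sin(th),-.05,.055+r*np.cos(th))))).astype(int); out.append((int(s[v,u].mean()),int(a[v,u].mean())))
    print(th,u,v,out)
E
```

```text
(array([-0.1061, -0.0493,  0.1832]), array([-1.5487, -1.3126,  3.8938]), 29.0)
(array([-0.106 , -0.0496,  0.1821]), array([-4.0417, -5.7747, 10.6393]), 29.2)
time_s: 29.9
tool_pos: [0.5053, 0.3012, 0.4317]
tcp_rot: [-2.36, -2.073, 0.004]
ft_force: [-0.3, -0.4, -0.5]
finger_gap: 0.0
grasp_force: 0.0
(array([-0.1578, -0.0482,  0.2587]), array([-0.2738, -0.3994, -0.5091]), 29.9)
0 261 196 [(32, 161), (32, 161), (37, 173), (32, 189), (36, 231)]
0.22 267 200 [(107, 129), (113, 158), (120, 161), (162, 164), (166, 166)]
0.44 272 206 [(174, 177), (176, 191), (102, 105), (136, 136), (146, 145)]
0.66 277 214 [(126, 37), (120, 31), (119, 30), (140, 31), (123, 40)]
```

```bash
python3 -c "
from cell import robot
print(robot.job_done())"
```

```text
the job is handed in; nothing more can be done
None
```

I handed the job in at about 30 s of robot time. The lever held in the third notch, the cassette was unlatched, pulled free and set down in the tray, and the button press then returned the lever to off. The top and scene images agree with the cassette and lever results. The gripper was clear of everything, and I saw no contact with the glassware but did not check the bottles, flask and beaker again at the end.

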